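Key the grinding burr into the sample mill

ROBOT

A 6-joint arm with a two-finger parallel gripper is mounted at the origin on a cart in front of the work surface, level with it; the furniture and walls round the work are solid. World frame = base frame: x ahead of the robot, y to its left, z up, the work surface at z = 0. Lengths are in m, angles in rad, forces in N, time in s.
With the tool pointing down it reaches from about 0.425 to 0.95 m from the base axis. Payload 14.7 kg.
Tool frame: the origin (TCP) lies midway between the tips of the shut fingers; the grasp point (between the pads) lies 19 mm behind it (arm.grip_point_offset is the distance from the TCP to the grasp point, in m); z points along the fingers, y is the line along which they close (so a half turn about z gives the same grasp; the last joint's range is limited). The gripper opens to 85 mm and grips with 20 to 120 N. Pads are 22 mm wide; open, the fingers measure 114 mm over their backs; the gripper's body (76 mm by 85 mm) begins 54 mm behind the grasp point. The pads swing forward as they close: fully open they stand 13 mm farther back than shut.
Start: joints at [-1.365, 0.48, 1.596, -0, 1.065, -0.047], TCP at [0.163, -0.629, 0.231] pointing down, gripper open.
Joint ranges: [-2.75, 2.75], [-0.82, 2.05], [0.23, 2.67], [-1.56, 4.7], [0.09, 2.69], [-2.92, 2.92]. Speed limits (rad/s): [1.89, 1.89, 2.39, 3.01, 3.01, 3.01].

INTERFACE

Orientations are given as a unit quaternion [x, y, z, w].
In Python, from station import arm gives the robot as it stands. The module is installed in compiled form; this text tells all that it offers.
- The arm moves only by the tool send_rows, never from a script. Its argument "series" is a list of rows, each an object with "gripper": the closure, from 0 (fully open) to 1 (shut); "translation": the shift along the tool's x, y, z scaled (see below), a list of three; "yaw": the turn about the tool's z scaled (see below). In form: [{"gripper": gripper, "translation": [x, y, z], "yaw": yaw}, ...]. A call has 1 to 8 rows; each row shifts and turns the commanded pose from where the row before left it, along the tool's axes as they then stand; what a row does not reach is not made up. The controller multiplies each number of a shift by 0.15 m and each number of a turn by 1.5 rad. A row lasts 1/10 s, in which the tool goes at most 50 mm and 8.59 degrees, less where a joint would pass 70% of its speed; a pose out of reach is approached as far as the arm can. A call with a number of a shift or a turn outside -1 to 1 is refused whole. A call with a gripper value outside its range is refused whole. The fingers move at their own pace and stop on an object; "force" is the grip in N (left out, the last holds). Time passes only in rows, so rows that do not move let the fingers close. It gives the time, the measured TCP pose, the force, the opening and the grip force at its end, in the units of the state.
- arm.get_obs(): the state, without advancing time (a new reading comes with each control period).
- arm.grab_frame(name): name is "scene" or "top" or "wrist"; returns (picture, depth): 400x640x3 uint8, red, green, blue; 400x640 float32, m along the optical axis (not along the pixel's ray), 0 where there is no reading.
- arm.camera_model(name): a dict with "fx", "fy", "cx", "cy" (pixels), "k1" (the pictures are not rectified: a ray, as slopes to the right and down, at radius r is drawn at 1 + k1 r^2 times it, then the intrinsics apply), "R" (3x3) and "t" (3): a world point X has camera coordinates R X + t; the wrist camera has in their place "T_tool_cam" (4x4, takes a point from camera to tool coordinates, whose origin is the TCP and whose axes are the flange's). Camera axes: x right, y down, z forward; pixel columns grow to the right and rows downward; lengths in m; the calibration is good to about 2 mm. A picture is of the moment at which its call begins: read the wrist's pose just before it. camera_model takes no time and is no camera call.
- arm.hand_in(): hands the job in; it is judged then, once.
The state is a dict: "t": time; "q": joint angles; "dq": joint speeds; "joint_torque": joint torques, N m; "ee_pos": TCP position; "tool_rot": TCP orientation; "force": force on the tool from outside, world axes, zero at the start; "torque": the same for the moment, N m; "opening": finger opening in m; "gripper_force": force on a finger pad.
Only numpy, scipy, OpenCV 4.12 (cv2) and the standard library are available. Lean on these libraries where they do the work, as an engineer would, in place of code of your own. Each camera call takes 0.05 s, during which the arm holds its last target. There are 200 camera calls.

TASK

Take the grinding burr out of its parking stand by its orange grip bar and lower it upright into the bowl of the white sample mill. Press it only lightly on the drive, with a few newtons, and turn it until its cross key drops in and the disc lies fully home, flat on the bowl floor, then let go of it. Keep the burr upright, and leave the bottle, the vial and the timer where they stand.

Things in the scene. Friction and masses are not known exactly. Their poses are not given: they have to be found in the camera images.
- burr: Grinding burr, about 300 g (250 to 370), 105 mm tall. Origin on its axis at the flat underside of the steel disc, z up along the axis. Disc 62 mm diameter, z 0 to 10 mm; hub above it to z 15.5 mm; orange grip bar on top; spindle and cross key below. It starts upright in the stand, its disc resting on the stand's top.
- grip_bar (a point): Middle of the burr's orange grip bar, 33 mm above the burr's origin. The bar is 40 mm long along the burr's x, 14 mm thick along its y, z 15 to 51 mm; pinch it across the 14 mm.
- cross_key (a point): Lowest point of the burr, on its axis, 54 mm below its origin. The spindle, 26 mm diameter, goes down to z -30 mm (its lowest 3 mm taper to 24 mm); from there to z -54 mm stands the cross key: two bars 25 mm long, 8.5 mm wide, along the burr's x and y, so that it fits again every quarter turn.
- stand: Fixed blue plastic block, 90 x 90 x 60 mm, with a 33 mm through hole in the middle in which the burr is parked. Origin under its centre on the worktop; top at z 60 mm.
- mill: Fixed bench sample mill: white housing 150 x 124 mm, 56 mm high, with a round steel turret of 92 mm diameter on top, rim at z 126 mm. Origin on the worktop under the axis of the turret's bore; z up; its front with a black control knob faces its -x.
- bowl_floor (a point): Centre of the bowl's flat floor in the turret, 114 mm above the mill's origin, 12 mm below the rim; axes as the mill's. The bowl is 69 mm diameter. The burr is home when its disc's underside lies on this floor.
- bore (a point): On the axis of the vertical bore in the middle of the bowl floor, 24 mm below that floor. The bore is 29 mm diameter; its top 9 mm widen as a cone to 38 mm. The drive head sits down in it. With the key resting unaligned on the drive head, the burr's disc is held 5 to 22 mm above the bowl floor; how much is not known beforehand.
- drive_slot (a point): On the bore axis, 60 mm above the mill's origin: where the key's lower end is when home. The drive head has a cross slot, arms 11.2 mm wide, deep enough for the key. Its turn is not known: arms point 12 to 78 degrees from the mill's x axis (and every quarter turn on), so a key along the mill's x and y never fits; up to 78 degrees of turn either way finds it. Axes read here are the mill's.
- bottle: Bystander: white plastic sample bottle with orange cap, 38 mm diameter, 75 mm high, origin under its centre.
- vial: Bystander: small amber glass vial with black cap, 22 mm diameter, 44 mm high, origin under its centre.
- clock: Bystander: grey bench timer with three buttons, 72 x 72 x 19 mm, lying flat, origin under its centre.
- bore_mouth (a point): On the bore axis 9 mm below the floor. The drive head is sprung: 3 N starts it down, 5 N takes it to a hard stop 2 mm down; then it is rigid. When key and slot line up it springs up round the key, the upward push vanishes, and the burr can go down to the floor (by its own weight if let go). It turns against a drag of 0.1 N m: a key pressed over about 7 N may drag it round.

How it is judged:
On the way:
1. the burr is lifted out of the stand (z of burr in the frame of stand above 0.12 m), for 0.1 s.
At the end, for the whole second after the job is handed in: The burr stands at rest in the mill with its disc flat on the bowl floor (underside within 1.5 mm of the floor, axis within 4 mm of the bore's axis, tilt under 0.05 rad), which is possible only with the key in the drive's slot (z of burr in the frame of mill between 0.111 and 0.1155 m and horizontal distance between burr and mill below 0.004 m and angle between burr's own z axis and vertical below 0.05 rad and linear speed of burr below 0.02 m/s); the robot touches nothing.
It fails at once if the key is pressed on the drive (the disc 2 to 25 mm above the bowl floor) with more than 25 N (contact force between burr and mill above 25 N and z of burr in the frame of mill between 0.116 and 0.139 m).
It fails at once if the burr is tipped by more than 0.4 rad (angle between burr's own z axis and vertical above 0.4 rad).
It fails at once if the bottle, vial or timer is moved by more than 20 mm (distance of any of bottle, vial, clock from where it was at the start of the episode above 0.02 m).
It also fails if it takes over 69 s, if anything falls off the work surface, if the arm or the gripper's body presses on something with over 40 N, if the wrist force passes 120 N, or if a joint passes its speed limit or range.

## Working session

There is one attempt and no reset: what is moved stays moved. The work goes in short steps, Python scripts to look and compute and a tool call to move; the robot and the scene stay as the last step left them, time stands still between calls to the robot, and variables do not carry over. Pictures are saved under pics/ and viewed, at most 10 in all, crops included, and the job is handed in when it is done.

Besides the shell and the picture viewer there is one more tool, called after ">>>" as name([rows], argument=value, ...), one row to a line, values as JSON. send_rows: Moves the arm, as the interface text tells. Its arguments: {"type":"object","properties":{"series":{"type":"array"},"force":{"type":"number"}},"required":["series"]}

```bash
mkdir -p pics
python3 - <<'E'
from station import arm
import numpy as np,cv2
o=arm.get_obs();print({k:np.round(v,4) for k,v in o.items()})
ims=[]
for n in("scene","top"):
    p,d=arm.grab_frame(n);np.savez(f"{n}.npz",p=p,d=d)
    cv2.imwrite(f"pics/{n}.png",p[:,:,::-1])
    print(n,arm.camera_model(n))
print(arm.camera_model("wrist"), arm.grip_point_offset)
E
```

```text
{'t': np.float64(0.0), 'q': array([-1.3646,  0.4808,  1.5969,  0.    ,  1.0651, -0.0466]), 'dq': array([-0.0017,  0.0006,  0.0008, -0.0006, -0.0004,  0.0006]), 'joint_torque': array([ 4.50000e-03, -9.50627e+01, -4.30170e+01,  5.00000e-04,
        1.26000e-02,  1.00000e-04]), 'ee_pos': array([ 0.1625, -0.6289,  0.2307]), 'tool_rot': array([ 9.920e-01,  1.261e-01, -0.000e+00, -6.000e-04]), 'force': array([-0.1625, -0.4582, -0.2097]), 'torque': array([ 0.0202, -0.0153,  0.0075]), 'gripper_force': np.float64(0.0), 'opening': np.float64(0.0854)}
scene {'fx': 417.88276634362893, 'fy': 417.88276634362893, 'cx': 318.73133682506915, 'cy': 200.90062885186663, 'k1': -0.08208392976007534, 'R': array([[ 0.74490705, -0.66677721,  0.02283965],
       [-0.30397984, -0.36967464, -0.87803013],
       [ 0.59389372,  0.64710804, -0.47806008]]), 't': array([-0.44170931,  0.23248703,  0.57461224])}
top {'fx': 410.97527427711333, 'fy': 410.97527427711333, 'cx': 319.53799192368075, 'cy': 198.4802677823207, 'k1': -0.1099588531172255, 'R': array([[-0.06550499, -0.99784358,  0.00415812],
       [-0.97624551,  0.06322357, -0.20723774],
       [ 0.20652796, -0.01763445, -0.97828177]]), 't': array([-0.01115501,  0.57820299,  0.84320225])}
{'fx': 307.8520009658935, 'fy': 307.8520009658935, 'cx': 317.2228293919921, 'cy': 199.85452586568573, 'k1': -0.04334703607757997, 'T_tool_cam': array([[ 4.40942919e-04, -9.55084973e-01, -2.96331741e-01,
         7.61515222e-02],
       [ 9.99999857e-01,  3.31682536e-04,  4.18982622e-04,
        -6.92183448e-04],
       [-3.01875943e-04, -2.96331883e-01,  9.55084983e-01,
        -1.43458945e-01],
       [ 0.00000000e+00,  0.00000000e+00,  0.00000000e+00,
         1.00000000e+00]])} 0.0187
```

View pics/scene.png

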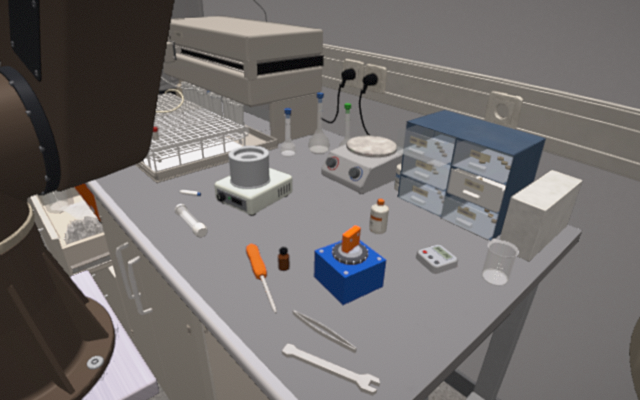

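View pics/top.png

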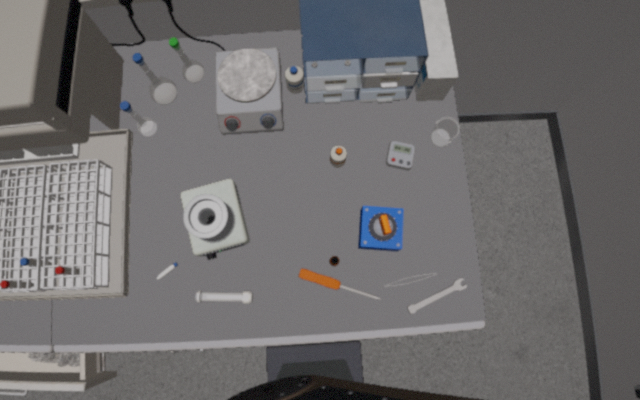

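The scene view shows the burr in the blue stand at about (349,262), the mill turret at (249,168), the bottle at (379,216), the vial at (284,259) and the timer at (437,258). In the top view the stand and bar are at (382,228), the turret at (207,218), the bottle at (338,155), the vial at (334,260) and the timer at (401,155).

```bash
cat > h.py <<'E'
import numpy as np,cv2
from station import arm
from scipy.spatial.transform import Rotation as Rn
def cam(n,obs=None):
    c=arm.camera_model(n)
    if n=="wrist":
        T=np.eye(4);T[:3,:3]=Rn.from_quat(obs["tool_rot"]).as_matrix();T[:3,3]=obs["ee_pos"]
        M=T@c["T_tool_cam"];R=M[:3,:3].T;c["R"]=R;c["t"]=-R@M[:3,3]
    c["K"]=np.array([[c["fx"],0,c["cx"]],[0,c["fy"],c["cy"]],[0,0,1]]);c["D"]=np.array([c["k1"],0,0,0,0.])
    return c
def slopes(c,uv): return cv2.undistortPoints(np.asarray(uv,float).reshape(-1,1,2),c["K"],c["D"])[:,0]
def onplane(c,uv,z):
    s=slopes(c,uv);r=np.c_[s,np.ones(len(s))]@c["R"];C=-c["R"].T@c["t"]
    return C+r*((z-C[2])/r[:,2])[:,None]
def cloud(c,d,mask):
    v,u=np.nonzero(mask&(d>0));s=slopes(c,np.c_[u,v]);z=d[v,u]
    return (np.c_[s*z[:,None],z]-c["t"])@c["R"]
def masks(p):
    h=cv2.cvtColor(p,cv2.COLOR_RGB2HSV);H,S,V=[h[:,:,i].astype(int) for i in range(3)]
    return {"orange":(H>4)&(H<20)&(S>170)&(V>120),"blue":(H>105)&(H<125)&(S>180)&(V>70)}
def big(m):
    n,l,s,c=cv2.connectedComponentsWithStats(m.astype(np.uint8));return l==1+np.argmax(s[1:,4])
def circ(P):
    A=np.c_[2*P[:,:2],np.ones(len(P))];x=np.linalg.lstsq(A,(P[:,:2]**2).sum(1),rcond=None)[0]
    return x[:2],np.sqrt(x[2]+x[0]**2+x[1]**2)
E
python3 - <<'E'
from h import *
for n,bx,mx in(("top",(345,195,420,260),(175,185,245,250)),("scene",(305,220,395,305),(222,140,278,192))):
    f=np.load(n+".npz");p,d=f["p"],f["d"];c=cam(n)
    roi=np.zeros(d.shape,bool);roi[bx[1]:bx[3],bx[0]:bx[2]]=1
    m=masks(p)
    P=cloud(c,d,m["orange"]&roi);print(n,"orange",len(P),P.max(0))
    for zl in(.104,.108):
        T=P[P[:,2]>zl]
        if len(T)>5:
            (x,y),(w,h),a=cv2.minAreaRect((T[:,:2]*1000).astype(np.float32));print("bar",len(T),x,y,w,h,a)
    P=cloud(c,d,m["blue"]&roi);T=P[abs(P[:,2]-.06)<.006]
    print("stand",cv2.minAreaRect((T[:,:2]*1000).astype(np.float32)),np.median(T[:,2]))
    roi[:]=0;roi[mx[1]:mx[3],mx[0]:mx[2]]=1
    P=cloud(c,d,roi);print("mill zmax",np.percentile(P[:,2],[50,90,97]))
    T=P[abs(P[:,2]-.126)<.006];print("rim",len(T),cv2.minEnclosingCircle((T[:,:2]*1000).astype(np.float32)), circ(T))
    if n=="top":
        roi[:]=0;roi[175:260,175:252]=1
        P=cloud(c,d,roi);T=P[abs(P[:,2]-.056)<.006];print("house",cv2.minAreaRect((T[:,:2]*1000).astype(np.float32)))
E
```

```text
top orange 121 [ 0.52325687 -0.17053336  0.11426634]
bar 116 504.4757385253906 -179.46231079101562 39.33768081665039 12.34192180633545 10.05899429321289
bar 102 503.8740539550781 -179.3828125 38.26582336425781 11.98351001739502 8.128484725952148
stand ((503.0283203125, -176.98321533203125), (84.32860565185547, 86.70201873779297), 82.08206176757812) 0.059316545212344286
mill zmax [0.05680782 0.1251906  0.12706295]
rim 736 ((542.22265625, 187.31640625), 46.7829475402832) (array([0.54169033, 0.18649372]), np.float64(0.04076632323120269))
house ((553.323974609375, 189.83673095703125), (150.24693298339844, 122.00593566894531), 11.925989151000977)
scene orange 302 [ 0.51880964 -0.17506611  0.11237494]
bar 126 500.2090148925781 -182.5812530517578 37.60867691040039 11.540959358215332 7.184758186340332
bar 95 500.7206726074219 -182.51673889160156 36.577327728271484 11.540959358215332 7.184758186340332
stand ((500.3456726074219, -181.4912872314453), (88.6922378540039, 89.92957305908203), 82.42684173583984) 0.05970822591849248
mill zmax [0.06058452 0.12096686 0.12483889]
rim 314 ((539.8031616210938, 186.26614379882812), 46.89482116699219) (array([0.53791897, 0.18499814]), np.float64(0.040036061348064))
```

>>> send_rows([
  {"gripper": 0,"translation": [0.245,-0.194,0],"yaw": 0},
  {"gripper": 0,"translation": [0.245,-0.194,0],"yaw": 0},
  {"gripper": 0,"translation": [0.245,-0.194,0],"yaw": 0},
  {"gripper": 0,"translation": [0.245,-0.194,0],"yaw": 0},
  {"gripper": 0,"translation": [0.245,-0.194,0],"yaw": 0},
  {"gripper": 0,"translation": [0.245,-0.194,0],"yaw": 0},
  {"gripper": 0,"translation": [0.245,-0.194,0],"yaw": 0},
  {"gripper": 0,"translation": [0.245,-0.194,0],"yaw": 0},
])

```text
t: 0.9
ee_pos: [0.3897, -0.3287, 0.2312]
tool_rot: [0.992, 0.126, -0.0, -0.0]
force: [0.6, -0.8, 0.4]
opening: 0.0856
gripper_force: 0.0
```

>>> send_rows([
  {"gripper": 0,"translation": [0.245,-0.194,0],"yaw": 0},
  {"gripper": 0,"translation": [0.245,-0.194,0],"yaw": 0},
  {"gripper": 0,"translation": [0.245,-0.194,0],"yaw": 0},
  {"gripper": 0,"translation": [0.245,-0.194,0],"yaw": 0},
  {"gripper": 0,"translation": [0,0,0],"yaw": 0.075},
  {"gripper": 0,"translation": [0,0,0],"yaw": 0},
  {"gripper": 0,"translation": [0,0,0],"yaw": 0},
])

```text
t: 1.6
ee_pos: [0.5018, -0.1811, 0.2311]
tool_rot: [0.997, 0.072, -0.0, -0.0]
force: [-0.4, -0.4, 0.4]
opening: 0.0853
gripper_force: 0.0
```

```bash
cat > bar.py <<'E'
from h import *
o=arm.get_obs();p,d=arm.grab_frame("wrist");c=cam("wrist",o);np.savez("w.npz",p=p,d=d)
cv2.imwrite("pics/w%.1f.png"%o["t"],p[:,:,::-1])
print(o["t"],o["ee_pos"],o["q"],o["force"])
R=Rn.from_quat(o["tool_rot"]).as_matrix();print("psi",np.degrees(np.arctan2(R[1,0],R[0,0])),R[2,2])
m=big(masks(p)["orange"])
P=cloud(c,d,m);print("bar zmax",P[:,2].max())
T=P[P[:,2]>P[:,2].max()-.006];(x,y),wh,a=cv2.minAreaRect((T[:,:2]*1000).astype(np.float32));print("cloud",x,y,wh,a)
X=onplane(c,np.array([x for x in np.argwhere(m)])[:,::-1],.111)
print("plane",cv2.minAreaRect((X[:,:2]*1000).astype(np.float32)))
b=cloud(c,d,masks(p)["blue"]);b=b[abs(b[:,2]-.06)<.006]
if len(b):print("stand",cv2.minAreaRect((b[:,:2]*1000).astype(np.float32)),np.median(b[:,2]))
print("delta tool",R.T@(np.array([x/1000,y/1000,.079])-o["ee_pos"]))
E
python3 bar.py; ls pics
```

```text
1.6 [ 0.50181594 -0.1810882   0.23109057] [-4.03039246e-01  3.18597163e-01  1.86265719e+00 -1.90376707e-04
  9.60954986e-01  1.02459872e+00] [-0.40001012 -0.44737961  0.40322078]
psi 8.208622888420999 -0.9999997976777211
bar zmax 0.024442587041121403
cloud 409.5529479980469 -42.01437759399414 (91.19058227539062, 14.188142776489258) 59.86574172973633
plane ((453.04339599609375, -75.15522766113281), (67.78236389160156, 13.4426908493042), 58.58295440673828)
stand ((546.2935180664062, -197.27334594726562), (54.82600784301758, 0.2268984466791153), 82.00738525390625) 0.056509838794310846
delta tool [-0.07136858 -0.15079364  0.1521622 ]
scene.png
top.png
w1.6.png
```

View pics/w1.6.png

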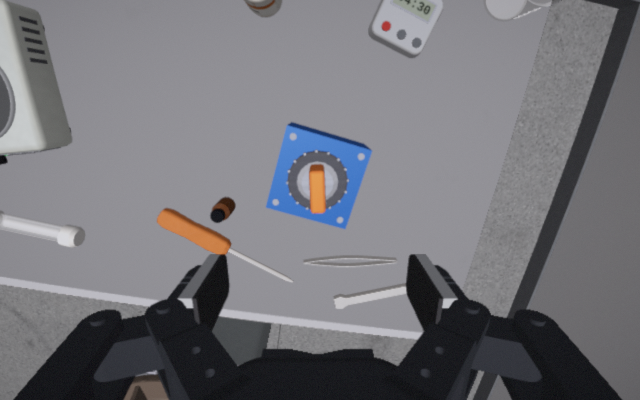

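Run:
```python
from h import *
o=arm.get_obs();f=np.load("w.npz");p,d=f["p"],f["d"];c=cam("wrist",o)
P=cloud(c,d,masks(p)["orange"]);
for zl in (.09,.106):
    T=P[P[:,2]>zl];print(len(T),len(T) and (cv2.minAreaRect((T[:,:2]*1000).astype(np.float32)),np.percentile(T[:,2],[50,95])))
b=cloud(c,d,masks(p)["blue"]);print(np.percentile(b[:,2],[5,50,95]))
b=b[abs(b[:,2]-.06)<.005];print("stand",cv2.minAreaRect((b[:,:2]*1000).astype(np.float32)))
```

```text
166 (((504.25482177734375, -180.3497772216797), (38.185096740722656, 11.866992950439453), 9.560989379882812), array([0.11081382, 0.11239812]))
128 (((504.25482177734375, -180.3497772216797), (38.185096740722656, 11.866992950439453), 9.560989379882812), array([0.11115359, 0.11247792]))
[0.02443233 0.04330041 0.05744433]
stand ((546.206787109375, -197.71713256835938), (54.82609176635742, 0.2271130084991455), 81.95282745361328)
```

The wrist view shows the burr bar at (317,188), its long side along the tool x axis. The fingers straddle it with the bar midway between them, and the vial at (222,208) is clear of the descent.

>>> send_rows([
  {"gripper": 0,"translation": [0.01,0,0.25],"yaw": -0.006},
  {"gripper": 0,"translation": [0,0,0.25],"yaw": 0},
  {"gripper": 0,"translation": [0,0,0.25],"yaw": 0},
  {"gripper": 0,"translation": [0,0,0.15],"yaw": 0},
  {"gripper": 0,"translation": [0,0,0.115],"yaw": 0},
  {"gripper": 0,"translation": [0,0,0],"yaw": 0},
  {"gripper": 1,"translation": [0,0,0],"yaw": 0},
  {"gripper": 1,"translation": [0,0,0],"yaw": 0},
], force=60)

```text
t: 2.45
ee_pos: [0.5042, -0.1814, 0.0801]
tool_rot: [0.997, 0.075, 0.001, 0.0]
force: [0.0, -0.2, 0.2]
opening: 0.0594
gripper_force: 0.0
```

>>> send_rows([
  {"gripper": 1,"translation": [0,0,0],"yaw": 0},
  {"gripper": 1,"translation": [0,0,0],"yaw": 0},
  {"gripper": 1,"translation": [0,0,0],"yaw": 0},
  {"gripper": 1,"translation": [0,0,0],"yaw": 0},
  {"gripper": 1,"translation": [0,0,0],"yaw": 0},
])

```text
t: 2.95
ee_pos: [0.504, -0.1808, 0.0797]
tool_rot: [0.997, 0.075, 0.0, 0.0]
force: [-1.5, -0.6, 9.0]
opening: 0.0131
gripper_force: 58.7
```

>>> send_rows([
  {"gripper": 1,"translation": [0,0,-0.05],"yaw": 0},
  {"gripper": 1,"translation": [0,0,-0.15],"yaw": 0},
  {"gripper": 1,"translation": [0,0,-0.2],"yaw": 0},
  {"gripper": 1,"translation": [0,0,-0.25],"yaw": 0},
  {"gripper": 1,"translation": [0,0,-0.25],"yaw": 0},
  {"gripper": 1,"translation": [0,0,-0.13],"yaw": 0},
  {"gripper": 1,"translation": [0,0,0],"yaw": 0},
  {"gripper": 1,"translation": [0,0,0],"yaw": 0},
])

```text
t: 3.75
ee_pos: [0.5034, -0.1805, 0.2333]
tool_rot: [0.997, 0.075, 0.0, 0.0]
force: [0.1, 0.5, -2.9]
opening: 0.0131
gripper_force: 58.9
```

Run:
```python
from h import *
o=arm.get_obs();print({k:np.round(v,4) for k,v in o.items() if k!="joint_torque"})
c=cam("top");p,d=arm.grab_frame("top");P=cloud(c,d,(lambda r:r)(np.pad(np.ones((65,70),bool),((185,150),(175,395)))))
T=P[abs(P[:,2]-.126)<.006];print("rim",circ(T))
# rim outer contour by edges on z=.126 plane
for n,b in(("top",(165,175,255,260)),("scene",(215,135,285,200))):
    f=np.load(n+".npz");p,d=f["p"],f["d"];c=cam(n)
    P=cloud(c,d,np.ones(d.shape,bool)&(d>0)); M=np.zeros(d.shape,np.uint8);v,u=np.nonzero(d>0)
    k=(abs(P[:,2]-.126)<.008)&(u>b[0])&(u<b[2])&(v>b[1])&(v<b[3]);M[v[k],u[k]]=1
    cs,h=cv2.findContours(M,cv2.RETR_CCOMP,cv2.CHAIN_APPROX_NONE)
    for q in cs:
        if len(q)>25: print(n,len(q),circ(onplane(c,q[:,0],.126)))
R=Rn.from_quat(o["tool_rot"]).as_matrix();print(R,np.degrees(np.arctan2(R[1,0],R[0,0])))
```

```text
{'t': np.float64(3.75), 'q': array([-0.401 ,  0.3176,  1.8578, -0.    ,  0.9661,  1.0203]), 'dq': array([-0.0011,  0.0251,  0.0178,  0.0009, -0.0033,  0.0014]), 'ee_pos': array([ 0.5034, -0.1805,  0.2333]), 'tool_rot': array([0.9972, 0.0747, 0.    , 0.    ]), 'force': array([ 0.1038,  0.4515, -2.8519]), 'torque': array([ 0.0033, -0.0319,  0.0216]), 'gripper_force': np.float64(58.9379), 'opening': np.float64(0.0131)}
rim (array([0.5417429 , 0.18657297]), np.float64(0.04075063518530328))
top 126 (array([0.54153416, 0.18607961]), np.float64(0.04577806723746112))
top 99 (array([0.54135909, 0.18630223]), np.float64(0.0348333065397907))
scene 86 (array([0.53351638, 0.17831853]), np.float64(0.04803613602352315))
scene 61 (array([0.53388094, 0.17782123]), np.float64(0.03036334998186203))
[[ 9.88853064e-01  1.48894646e-01  5.06073329e-05]
 [ 1.48894648e-01 -9.88853065e-01 -2.51274708e-05]
 [ 4.63018704e-05  3.23825375e-05 -9.99999998e-01]] 8.562875220779809
```

>>> send_rows([
  {"gripper": 1,"translation": [0.088,-0.301,0],"yaw": 0},
  {"gripper": 1,"translation": [0.088,-0.301,0],"yaw": 0},
  {"gripper": 1,"translation": [0.088,-0.301,0],"yaw": 0},
  {"gripper": 1,"translation": [0.088,-0.301,0],"yaw": 0},
  {"gripper": 1,"translation": [0.088,-0.301,0],"yaw": 0},
  {"gripper": 1,"translation": [0.088,-0.301,0],"yaw": 0},
  {"gripper": 1,"translation": [0,0,0],"yaw": 0},
  {"gripper": 1,"translation": [0,0,0],"yaw": 0},
])

```text
t: 4.6
ee_pos: [0.5407, 0.1, 0.2318]
tool_rot: [0.997, 0.076, -0.001, 0.0]
force: [0.2, -0.4, -3.8]
opening: 0.0127
gripper_force: 60.1
```

Run:
```python
from h import *
o=arm.get_obs();print(o["ee_pos"],o["force"])
p,d=arm.grab_frame("wrist");c=cam("wrist",o);cv2.imwrite("pics/w2.png",p[:,:,::-1]);np.savez("w2.npz",p=p,d=d)
P=cloud(c,d,d>0);v,u=np.nonzero(d>0);R=Rn.from_quat(o["tool_rot"]).as_matrix()
M=np.zeros(d.shape,np.uint8);k=(abs(P[:,2]-.126)<.008)&(np.hypot(P[:,0]-.541,P[:,1]-.187)<.06);M[v[k],u[k]]=1
cs,_=cv2.findContours(M,cv2.RETR_CCOMP,cv2.CHAIN_APPROX_NONE)
for q in cs:
    if len(q)>40: print("rim",len(q),circ(onplane(c,q[:,0],.126)))
# burr: points in tool frame
Q=(P-o["ee_pos"])@R
k=(abs(Q[:,0])<.05)&(abs(Q[:,1])<.04)&(Q[:,2]<.04)
T=Q[k];print(len(T),np.histogram(T[:,2],bins=np.arange(-.05,.041,.01)))
ob=masks(p)["orange"];B=(cloud(c,d,ob)-o["ee_pos"])@R;B=B[(np.hypot(B[:,0],B[:,1])<.05)&(B[:,2]<.03)];print("orange",len(B),len(B) and (B.min(0),B.max(0)))
```

```text
[0.54073316 0.1000074  0.23180811] [ 0.15823867 -0.35410869 -3.8313754 ]
rim 305 (array([0.54166255, 0.18710159]), np.float64(0.04574203435334028))
rim 226 (array([0.54259866, 0.18605219]), np.float64(0.03308998658750729))
36375 (array([1884, 3429, 1069,  775,  399, 3790,  803,    0,    0]), array([-5.0000000e-02, -4.0000000e-02, -3.0000000e-02, -2.0000000e-02,
       -1.0000000e-02,  6.9388939e-18,  1.0000000e-02,  2.0000000e-02,
        3.0000000e-02,  4.0000000e-02]))
orange 2971 (array([-0.01951231, -0.00745333, -0.051406  ]), array([ 0.01983069,  0.03882444, -0.00049362]))
```

View pics/w2.png

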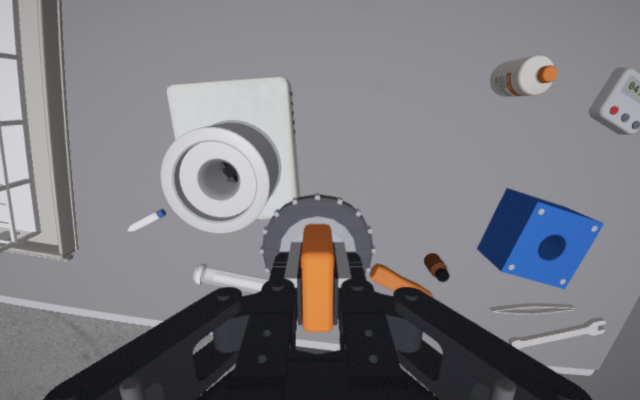

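The wrist view shows the burr held square, with its disc at (318,245), and the turret ring at (220,180). The drive head is partly visible in the bore at (228,172), so I will read its height and slot from the stored frame.

Run:
```python
from h import *
o=arm.get_obs();f=np.load("w2.npz");p,d=f["p"],f["d"];c=cam("wrist",o)
P=cloud(c,d,d>0)
k=(np.hypot(P[:,0]-.5417,P[:,1]-.187)<.0125)&(P[:,2]<.11)
T=P[k];print(len(T),np.histogram(T[:,2]*1000,bins=np.arange(20,112,4)))
cv2.imwrite("pics/bore.png",cv2.resize(p[145:215,185:265,::-1],None,fx=7,fy=7,interpolation=cv2.INTER_CUBIC))
R=Rn.from_quat(o["tool_rot"]).as_matrix();Q=(P-o["ee_pos"])@R
k=(np.hypot(Q[:,0],Q[:,1])<.036)&(Q[:,2]>.004)&(Q[:,2]<.016);D=Q[k]
print("disc",D.max(0),D.min(0))
```

```text
170 (array([  0,   0,   0,   0,   0,   0,   0,   0,   2, 105,  14,  44,   5,
         0,   0,   0,   0,   0,   0,   0,   0,   0]), array([ 20,  24,  28,  32,  36,  40,  44,  48,  52,  56,  60,  64,  68,
        72,  76,  80,  84,  88,  92,  96, 100, 104, 108]))
disc [0.03125885 0.03146503 0.01589242] [-0.01546698 -0.03236464  0.00401501]
```

View pics/bore.png

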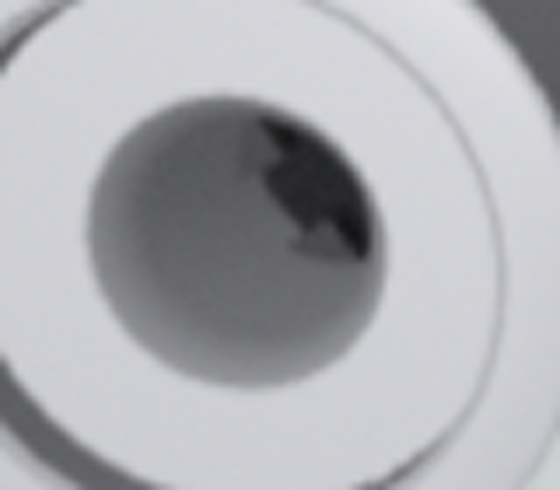

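>>> send_rows([
  {"gripper": 1,"translation": [0.047,-0.286,0],"yaw": 0},
  {"gripper": 1,"translation": [0.047,-0.286,0],"yaw": 0},
  {"gripper": 1,"translation": [0,0,0],"yaw": 0},
  {"gripper": 1,"translation": [0,0,0.12],"yaw": 0},
  {"gripper": 1,"translation": [0,0,0.12],"yaw": 0},
  {"gripper": 1,"translation": [0,0,0.06],"yaw": 0},
  {"gripper": 1,"translation": [0,0,0],"yaw": 0},
  {"gripper": 1,"translation": [0,0,0],"yaw": 0},
])

```text
t: 5.45
ee_pos: [0.5431, 0.1852, 0.1887]
tool_rot: [0.997, 0.074, -0.0, 0.0]
force: [0.3, -0.1, -2.0]
opening: 0.0129
gripper_force: 60.9
```

The bore crop shows the dark cross slot at upper right, around (320,190), with the drive head about 6 to 10 mm below the position where the disc would be home. I'll correct the centring and descend to just above contact.

>>> send_rows([
  {"gripper": 1,"translation": [-0.005,-0.01,0],"yaw": 0},
  {"gripper": 1,"translation": [0,0,0.06],"yaw": 0},
  {"gripper": 1,"translation": [0,0,0.06],"yaw": 0},
  {"gripper": 1,"translation": [0,0,0.04],"yaw": 0},
  {"gripper": 1,"translation": [0,0,0],"yaw": 0},
  {"gripper": 1,"translation": [0,0,0],"yaw": 0},
])

```text
t: 6.05
ee_pos: [0.5419, 0.1873, 0.1643]
tool_rot: [0.997, 0.075, -0.0, 0.0]
force: [1.4, -0.8, -2.3]
opening: 0.0129
gripper_force: 60.9
```

```bash
cat > st.py <<'E'
from h import *
L=[]
for i in range(4):
    L.append(arm.get_obs()); i<3 and arm.grab_frame("top")
print(L[-1]["t"]);print(np.round(np.mean([x["ee_pos"] for x in L],0),4),np.std([x["ee_pos"] for x in L],0).round(5));print(np.mean([x["force"] for x in L],0).round(2),np.mean([x["torque"] for x in L],0).round(3))
R=Rn.from_quat(L[-1]["tool_rot"]).as_matrix();print("psi",np.degrees(np.arctan2(R[1,0],R[0,0])),"q6",L[-1]["q"][5])
E
python3 st.py
```

```text
6.2
[0.5421 0.1873 0.1646] [1.2e-04 3.0e-05 1.9e-04]
[ 0.47 -0.43 -3.23] [-0.004  0.018  0.004]
psi 8.555469449257753 q6 1.7012960442787768
```

>>> send_rows([
  {"gripper": 1,"translation": [0,0,0.007],"yaw": 0},
  {"gripper": 1,"translation": [0,0,0.007],"yaw": 0},
  {"gripper": 1,"translation": [0,0,0.007],"yaw": 0},
  {"gripper": 1,"translation": [0,0,0.007],"yaw": 0},
  {"gripper": 1,"translation": [0,0,0.007],"yaw": 0},
  {"gripper": 1,"translation": [0,0,0.007],"yaw": 0},
  {"gripper": 1,"translation": [0,0,0.007],"yaw": 0},
  {"gripper": 1,"translation": [0,0,0.0],"yaw": 0},
])

```text
t: 7.0
ee_pos: [0.5419, 0.1873, 0.1571]
tool_rot: [0.997, 0.075, -0.0, -0.0]
force: [0.8, 0.6, -3.2]
opening: 0.0131
gripper_force: 60.9
```

>>> send_rows([
  {"gripper": 1,"translation": [0,0,0.005],"yaw": 0},
  {"gripper": 1,"translation": [0,0,0.005],"yaw": 0},
  {"gripper": 1,"translation": [0,0,0],"yaw": 0},
  {"gripper": 1,"translation": [0,0,0],"yaw": 0},
])

```text
t: 7.4
ee_pos: [0.542, 0.1873, 0.1557]
tool_rot: [0.997, 0.075, -0.0, -0.0]
force: [0.2, 0.3, -3.0]
opening: 0.0133
gripper_force: 60.9
```

>>> send_rows([
  {"gripper": 1,"translation": [0,0,0.005],"yaw": 0},
  {"gripper": 1,"translation": [0,0,0.005],"yaw": 0},
  {"gripper": 1,"translation": [0,0,0],"yaw": 0},
  {"gripper": 1,"translation": [0,0,0],"yaw": 0},
])

```text
t: 7.8
ee_pos: [0.5419, 0.1873, 0.1541]
tool_rot: [0.997, 0.075, -0.0, 0.0]
force: [0.1, 0.3, -3.6]
opening: 0.0135
gripper_force: 60.9
```

>>> send_rows([
  {"gripper": 1,"translation": [0,0,0.005],"yaw": 0},
  {"gripper": 1,"translation": [0,0,0.005],"yaw": 0},
  {"gripper": 1,"translation": [0,0,0],"yaw": 0},
  {"gripper": 1,"translation": [0,0,0],"yaw": 0},
])

```text
t: 8.2
ee_pos: [0.5419, 0.1872, 0.1527]
tool_rot: [0.997, 0.075, -0.0, 0.0]
force: [0.4, -0.8, -3.1]
opening: 0.0131
gripper_force: 60.9
```

>>> send_rows([
  {"gripper": 1,"translation": [0,0,0.005],"yaw": 0},
  {"gripper": 1,"translation": [0,0,0.005],"yaw": 0},
  {"gripper": 1,"translation": [0,0,0],"yaw": 0},
  {"gripper": 1,"translation": [0,0,0],"yaw": 0},
])

```text
t: 8.6
ee_pos: [0.542, 0.1872, 0.1512]
tool_rot: [0.997, 0.075, -0.0, -0.0]
force: [-0.0, 1.1, -3.6]
opening: 0.013
gripper_force: 60.9
```

>>> send_rows([
  {"gripper": 1,"translation": [0,0,0.005],"yaw": 0},
  {"gripper": 1,"translation": [0,0,0.005],"yaw": 0},
  {"gripper": 1,"translation": [0,0,0.005],"yaw": 0},
  {"gripper": 1,"translation": [0,0,0],"yaw": 0},
  {"gripper": 1,"translation": [0,0,0],"yaw": 0},
])

```text
t: 9.1
ee_pos: [0.542, 0.1873, 0.1489]
tool_rot: [0.997, 0.075, -0.0, 0.0]
force: [0.6, -0.4, -3.6]
opening: 0.0132
gripper_force: 60.9
```

>>> send_rows([
  {"gripper": 1,"translation": [0,0,0.005],"yaw": 0},
  {"gripper": 1,"translation": [0,0,0.005],"yaw": 0},
  {"gripper": 1,"translation": [0,0,0.005],"yaw": 0},
  {"gripper": 1,"translation": [0,0,0],"yaw": 0},
  {"gripper": 1,"translation": [0,0,0],"yaw": 0},
])

```text
t: 9.6
ee_pos: [0.542, 0.1873, 0.1467]
tool_rot: [0.997, 0.075, -0.0, 0.0]
force: [-0.6, 0.3, -3.4]
opening: 0.0132
gripper_force: 60.9
```

>>> send_rows([
  {"gripper": 1,"translation": [0,0,0.005],"yaw": 0},
  {"gripper": 1,"translation": [0,0,0.005],"yaw": 0},
  {"gripper": 1,"translation": [0,0,0],"yaw": 0},
  {"gripper": 1,"translation": [0,0,0],"yaw": 0},
])

```text
t: 10.0
ee_pos: [0.542, 0.1873, 0.1452]
tool_rot: [0.997, 0.075, -0.0, 0.0]
force: [0.3, -0.2, -3.2]
opening: 0.0128
gripper_force: 60.9
```

>>> send_rows([
  {"gripper": 1,"translation": [0,0,0.005],"yaw": 0},
  {"gripper": 1,"translation": [0,0,0.005],"yaw": 0},
  {"gripper": 1,"translation": [0,0,0],"yaw": 0},
  {"gripper": 1,"translation": [0,0,0],"yaw": 0},
])

```text
t: 10.4
ee_pos: [0.5419, 0.1873, 0.1437]
tool_rot: [0.997, 0.075, -0.0, -0.0]
force: [0.9, 0.4, -3.1]
opening: 0.013
gripper_force: 60.9
```

>>> send_rows([
  {"gripper": 1,"translation": [0,0,0.005],"yaw": 0},
  {"gripper": 1,"translation": [0,0,0.005],"yaw": 0},
  {"gripper": 1,"translation": [0,0,0],"yaw": 0},
  {"gripper": 1,"translation": [0,0,0],"yaw": 0},
])

```text
t: 10.8
ee_pos: [0.5419, 0.1873, 0.1422]
tool_rot: [0.997, 0.075, -0.0, 0.0]
force: [0.2, -0.7, -2.9]
opening: 0.0131
gripper_force: 60.9
```

>>> send_rows([
  {"gripper": 1,"translation": [0,0,0.005],"yaw": 0},
  {"gripper": 1,"translation": [0,0,0.005],"yaw": 0},
  {"gripper": 1,"translation": [0,0,0],"yaw": 0},
  {"gripper": 1,"translation": [0,0,0],"yaw": 0},
])

```text
t: 11.2
ee_pos: [0.542, 0.1873, 0.1407]
tool_rot: [0.997, 0.075, -0.0, -0.0]
force: [0.4, -0.5, -2.6]
opening: 0.013
gripper_force: 60.9
```

>>> send_rows([
  {"gripper": 1,"translation": [0,0,0.004],"yaw": 0},
  {"gripper": 1,"translation": [0,0,0.004],"yaw": 0},
  {"gripper": 1,"translation": [0,0,0],"yaw": 0},
  {"gripper": 1,"translation": [0,0,0],"yaw": 0},
])

```text
t: 11.6
ee_pos: [0.5421, 0.1873, 0.1396]
tool_rot: [0.997, 0.075, 0.0, -0.0]
force: [-0.1, -0.6, 1.1]
opening: 0.013
gripper_force: 61.2
```

>>> send_rows([
  {"gripper": 1,"translation": [0,0,0],"yaw": -0.05},
  {"gripper": 1,"translation": [0,0,0],"yaw": -0.05},
  {"gripper": 1,"translation": [0,0,0],"yaw": -0.05},
  {"gripper": 1,"translation": [0,0,0],"yaw": -0.05},
  {"gripper": 1,"translation": [0,0,0],"yaw": 0},
])

```text
t: 12.1
ee_pos: [0.5421, 0.1873, 0.1396]
tool_rot: [0.975, 0.223, 0.0, -0.0]
force: [-0.1, 0.6, 0.2]
opening: 0.0131
gripper_force: 61.3
```

>>> send_rows([
  {"gripper": 1,"translation": [0,0,0],"yaw": -0.04},
  {"gripper": 1,"translation": [0,0,0],"yaw": -0.04},
  {"gripper": 1,"translation": [0,0,0],"yaw": -0.04},
  {"gripper": 1,"translation": [0,0,0],"yaw": 0},
  {"gripper": 1,"translation": [0,0,0],"yaw": 0},
])

```text
t: 12.6
ee_pos: [0.5419, 0.1873, 0.1394]
tool_rot: [0.951, 0.308, -0.0, -0.0]
force: [-0.2, -0.2, -2.7]
opening: 0.0129
gripper_force: 61.0
```

The upward push has dropped away, so the key may be aligned. I'll lower it carefully.

>>> send_rows([
  {"gripper": 1,"translation": [0,0,0.004],"yaw": 0},
  {"gripper": 1,"translation": [0,0,0.004],"yaw": 0},
  {"gripper": 1,"translation": [0,0,0],"yaw": 0},
  {"gripper": 1,"translation": [0,0,0],"yaw": 0},
])

```text
t: 13.0
ee_pos: [0.5419, 0.1873, 0.1382]
tool_rot: [0.951, 0.309, -0.0, -0.0]
force: [0.2, -0.0, -3.6]
opening: 0.013
gripper_force: 61.0
```

>>> send_rows([
  {"gripper": 1,"translation": [0,0,0.004],"yaw": 0},
  {"gripper": 1,"translation": [0,0,0.004],"yaw": 0},
  {"gripper": 1,"translation": [0,0,0.004],"yaw": 0},
  {"gripper": 1,"translation": [0,0,0],"yaw": 0},
  {"gripper": 1,"translation": [0,0,0],"yaw": 0},
])

```text
t: 13.5
ee_pos: [0.5419, 0.1873, 0.1365]
tool_rot: [0.951, 0.309, -0.0, -0.0]
force: [0.4, 0.3, -3.9]
opening: 0.013
gripper_force: 61.0
```

>>> send_rows([
  {"gripper": 1,"translation": [0,0,0.004],"yaw": 0},
  {"gripper": 1,"translation": [0,0,0.004],"yaw": 0},
  {"gripper": 1,"translation": [0,0,0.003],"yaw": 0},
  {"gripper": 1,"translation": [0,0,0],"yaw": 0},
  {"gripper": 1,"translation": [0,0,0],"yaw": 0},
])

```text
t: 14.0
ee_pos: [0.5419, 0.1873, 0.1348]
tool_rot: [0.951, 0.309, -0.0, 0.0]
force: [-0.7, 0.2, -3.9]
opening: 0.0135
gripper_force: 60.9
```

>>> send_rows([
  {"gripper": 1,"translation": [0,0,0.004],"yaw": 0},
  {"gripper": 1,"translation": [0,0,0.003],"yaw": 0},
  {"gripper": 1,"translation": [0,0,0],"yaw": 0},
  {"gripper": 1,"translation": [0,0,0],"yaw": 0},
])

```text
t: 14.4
ee_pos: [0.542, 0.1872, 0.1338]
tool_rot: [0.951, 0.309, -0.0, -0.0]
force: [-0.6, 0.4, -2.6]
opening: 0.0128
gripper_force: 60.9
```

Nearly on the floor. I'll go 0.5 mm more, then open.

>>> send_rows([
  {"gripper": 1,"translation": [0,0,0.003],"yaw": 0},
  {"gripper": 1,"translation": [0,0,0],"yaw": 0},
  {"gripper": 1,"translation": [0,0,0],"yaw": 0},
])

```text
t: 14.7
ee_pos: [0.542, 0.1873, 0.1337]
tool_rot: [0.951, 0.309, 0.0, 0.0]
force: [-3.7, 0.3, 5.0]
opening: 0.0128
gripper_force: 62.1
```

>>> send_rows([
  {"gripper": 0,"translation": [0,0,0],"yaw": 0},
  {"gripper": 0,"translation": [0,0,0],"yaw": 0},
  {"gripper": 0,"translation": [0,0,0],"yaw": 0},
  {"gripper": 0,"translation": [0,0,0],"yaw": 0},
  {"gripper": 0,"translation": [0,0,0],"yaw": 0},
  {"gripper": 0,"translation": [0,0,0],"yaw": 0},
  {"gripper": 0,"translation": [0,0,0],"yaw": 0},
  {"gripper": 0,"translation": [0,0,0],"yaw": 0},
])

```text
t: 15.5
ee_pos: [0.5419, 0.1873, 0.1333]
tool_rot: [0.951, 0.309, -0.0, -0.0]
force: [0.0, -0.3, -0.1]
opening: 0.0852
gripper_force: 0.0
```

>>> send_rows([
  {"gripper": 0,"translation": [0,0,-0.1],"yaw": 0},
  {"gripper": 0,"translation": [0,0,-0.2],"yaw": 0},
  {"gripper": 0,"translation": [0,0,-0.25],"yaw": 0},
  {"gripper": 0,"translation": [0,0,-0.25],"yaw": 0},
  {"gripper": 0,"translation": [0,0,0],"yaw": 0},
  {"gripper": 0,"translation": [0,0,0],"yaw": 0},
])

```text
t: 16.1
ee_pos: [0.5423, 0.1874, 0.2541]
tool_rot: [0.951, 0.309, 0.001, 0.0]
force: [-0.1, -0.4, -0.7]
opening: 0.0858
gripper_force: 0.0
```

Run:
```python
from h import *
o=arm.get_obs();p,d=arm.grab_frame("wrist");c=cam("wrist",o);cv2.imwrite("pics/w3.png",p[:,:,::-1])
P=cloud(c,d,d>0);r=np.hypot(P[:,0]-.5417,P[:,1]-.187)
print("rim z",np.median(P[(r>.037)&(r<.044)&(P[:,2]>.1),2]),"disc z(.124 home)",np.median(P[(r>.02)&(r<.028)&(P[:,2]>.1),2]))
T=cloud(c,d,masks(p)["orange"]);T=T[T[:,2]>.15];print("bar top",np.median(T[:,2]),cv2.minAreaRect((T[:,:2]*1000).astype(np.float32)))
```

```text
rim z 0.2959584214024658 disc z(.124 home) 0.3419819450937707
bar top 0.16534750377842222 ((541.87109375, 188.27268981933594), (38.711402893066406, 12.220056533813477), 36.41712951660156)
```

View pics/w3.png

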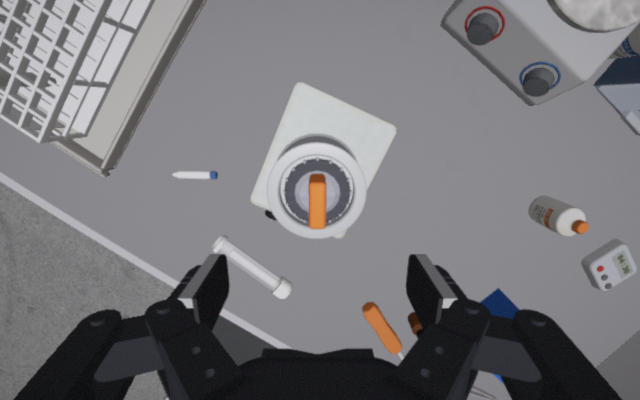

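The wrist view shows the burr seated in the bowl at (317,190), with its bar top at z 0.165 as expected for home. It is free of the gripper, and the bottle and timer are undisturbed.

```bash
python3 -c "
from station import arm
print(arm.hand_in())"
```

```text
the job is handed in; nothing more can be done
None
```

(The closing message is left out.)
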